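Dispense one sweet and present it on the dish

TASK

Turn the dispenser's valve handle clockwise to the green 60 degree mark, leave it there, and let the round sweet roll down the chute and settle in the middle of the dish. Then take the dish by its wooden hoop handle, lift it about 8 cm straight up from its spot and, keeping it level with the loose sweet resting in the middle, turn it a quarter turn clockwise (seen from above) so that its red tab swings from pointing along the chute to pointing square to it, to the customer's side away from the robot. Finish still holding the dish there, level and still, and leave the jar, tub and brass weight alone.

Things in the scene. Friction and masses are not known exactly. Their poses are not given: they have to be found in the camera images.
- dispenser: Fixed sweet dispenser, white base plate 150x420x6 mm, yaw varies. Origin on the table (z=0) under the dish's spot, z up. Its +y is the way the chute runs down; its +x is the customer's side (away from the robot). Chute 48 mm wide from y=-235 to -71 mm, edges 60 to 85 mm high; red and clear hopper, 100 mm wide, 220 mm high, at y=-285 mm.
- valve (a joint): Gate valve opening in rad: 0 closed (black mark), grows clockwise seen from above, hard stop 1.57; green mark at 1.047 (60 deg). Starts between 0 and 0.3; stays where left (friction 0.06 N m). From about 0.85 rad on the gate lets the sweet past; it rolls into the dish by itself and settles in a few seconds.
- valve_grip (a point): Middle of the valve handle on its upright axis, 130 mm above the table. Level black bar 64 mm long, 12 wide, 22 high, one end red as pointer. At joint 0 the bar lies along dispenser x, red end to -x; at q it is turned q clockwise (the point turns with it, x along the bar). White fixed dial 84 mm across below, top 100 mm above the table.
- dish: Loose white round dish, conical hollow, rigid hoop above; 0.18 kg, 132 mm across, rim 28 mm high, six feet. Origin on its axis under the feet, z its axis. Starts on the base plate (6 mm high), axes within 0.05 rad of the dispenser's; hoop along its x, red tab at its +y. Rim about 5 mm clear of the chute's end, not under it: it lifts straight up.
- dish_handle (a point): Middle of the dish's wooden grip: a level bar 84 mm long (along the dish's x), 14 mm wide (along its y), 18 mm high; this point is 108 mm above the dish's origin, at the top of the hoop, on the dish's axis. Free from above, 60 mm of air below the bar over the sweet.
- dish_centre (a point): Where the centre of the sweet is when it rests in the middle of the dish: on the dish's axis, 21.5 mm above its origin.
- dish_tab (a point): Outer end of the red tab, 34 mm wide and 4 mm thick, on the dish's rim: 86 mm from the axis along the dish's +y, 25 mm above its origin.
- sweet_center (a point): Centre of the orange round sweet, a loose ball 30 mm across, about 20 g. It starts behind the brass gate in the chute, under or near the dial.
- chute_lip (a point): Middle of the low end of the chute's floor, fixed, 71 mm from the dispenser's origin along its -y, 39 mm above the table.
- dish_spot (a point): Grey round spot on the base plate where the dish stands at the start: dispenser's x = y = 0, 6 mm above the table.
- jar: Spice jar with green lid, 56 mm across, 85 mm high; bystander, origin at its underside.
- tub: Yellow tub with red lid, 90 x 80 x 82 mm; bystander, origin at its underside.
- weight: Brass scale weight, 44 mm across, 56 mm high; bystander, origin at its underside.
Not all that is in view belongs to the job. There is more than one size of the dish; the job needs the middle-sized.

How it is judged:
By the outcome, as a careful person would: the job done as asked, in the order asked, and still so for the second after the job is handed in, while the arm keeps its last pose, push and grip.
It also fails if it takes over 50 s, if anything falls off the work surface, if the arm or the gripper's body presses on something with over 40 N, if the wrist force passes 120 N, or if a joint passes its speed limit or range.

ROBOT

A 6-joint arm with a two-finger parallel gripper is mounted at the origin on the work surface. World frame = base frame: x ahead of the robot, y to its left, z up, the work surface at z = 0. Lengths are in mm, angles in rad, forces in N, time in s.
With the tool pointing down it reaches from about 275 to 750 mm from the base axis. Payload 10.2 kg.
Tool frame: the origin (TCP) lies at the very end of the fingers, on their centre line; the grasp point (between the pads) lies 19 mm behind it; x points along the fingers, y is the direction in which the jaws open and shut, and the axes are right-handed (so a half turn about x gives the same grasp; the last joint's range is limited). The gripper opens to 85 mm and grips with 20 to 120 N. Pads are 22 mm wide; open, the fingers measure 114 mm over their backs; the gripper's body (76 mm by 85 mm) begins 54 mm behind the grasp point. The pads swing forward as they close: fully open they stand 13 mm farther back than shut.
Start: joints at [0.891, 0.313, 1.498, -0, 1.331, -0.223], TCP at [231.579, 471.171, 202.994] pointing down, gripper open.
Joint ranges: [-2.94, 2.94], [-0.97, 2.17], [0.19, 2.56], [-1.23, 4.37], [0.02, 3.11], [-2.88, 2.88]. Speed limits (rad/s): [2.39, 2.39, 3.01, 3.14, 3.14, 3.14].

INTERFACE

Orientations are given as a unit quaternion [w, x, y, z].
In Python, from rig import ctrl, viewer, finish_job gives the robot as it stands.
- The arm moves only by the tool carry_out, never from a script. Its argument "targets" is a list of rows, each an object of numbers: "x", "y", "z": the shift along the world's x, y, z in m; "ax", "ay", "az": the turn, a rotation vector about the world's x, y, z in rad; "hand": the opening, from -1 (shut) to 1 (fully open). A call has 1 to 5 rows; each row is the pose to reach, as a shift and turn from the pose commanded when the call began; what a row does not reach only later rows make up. A row lasts 1/8 s, in which the tool goes at most 62.5 mm and 10.7 degrees, less where a joint would pass 70% of its speed; a pose out of reach is approached as far as the arm can. A call with a gripper value outside its range is refused whole. The fingers move at their own pace and stop on an object; "grip_force" is the grip in N (left out, the last holds). Time passes only in rows, so rows that repeat a pose let the fingers close. It gives the time, the measured TCP pose, the force and the opening at its end, in the units of the state.
- ctrl.sense(): the state, without advancing time (a new reading comes with each control period).
- viewer.capture(name): name is "scene" or "side" or "wrist"; returns the picture (384x512x3 uint8, blue, green, red); there is no depth.
- viewer.camera_info(name): a dict with "fx", "fy", "cx", "cy" (pixels), "R" (3x3) and "t" (3): a world point X has camera coordinates R X + t. Camera axes: x right, y down, z forward; pixel columns grow to the right and rows downward; lengths in mm; the calibration is good to about 2 mm. A picture is of the moment at which its call begins: read the wrist's pose just before it. camera_info takes no time and is no camera call; for the wrist camera it gives the pose at the moment of the call.
- finish_job(): hands the job in, once; it reports no verdict.
The state is a dict: "time_s": time; "joints": joint angles; "dq": joint speeds; "tau": joint torques, N m; "eef_pos": TCP position; "ee_rot": TCP orientation; "force": force on the tool from outside, world axes, zero at the start; "wrist_torque": the same for the moment, N m; "grip_width": opening from 0.0 (shut) to 1.0 (fully open).
Only numpy, scipy, OpenCV 4.12 (cv2) and the standard library are available. Lean on these libraries where they do the work, as an engineer would, in place of code of your own. Each camera call takes 0.05 s, during which the arm holds its last target. There are 200 camera calls.

## Working session

There is one attempt and no reset: what is moved stays moved. The work goes in short steps, Python scripts to look and compute and a tool call to move; the robot and the scene stay as the last step left them, time stands still between calls to the robot, and variables do not carry over. Pictures are saved under pics/ and viewed, about 8 in all and at most 12, crops included, and the job is handed in when it is done.

Besides the shell and the picture viewer there is one more tool, called after "Emit:" as name(argument=value, ...) on one line, values as JSON. carry_out: Moves the arm, as the interface text tells. Its arguments: {"type":"object","properties":{"targets":{"type":"array"},"grip_force":{"type":"number"}},"required":["targets"]}

```bash
mkdir -p pics; ls
cat > h.py <<'E'
import numpy as np, cv2, json
from rig import ctrl, viewer, finish_job
def cam(n):
    c=viewer.camera_info(n); return np.array([[c['fx'],0,c['cx']],[0,c['fy'],c['cy']],[0,0,1.]]),np.array(c['R']),np.array(c['t'])
def ray(c,u,v,z):
    K,R,t=c; d=R.T@np.linalg.inv(K)@[u,v,1.]; o=-R.T@t
    return o+d*(z-o[2])/d[2]
def proj(c,X):
    K,R,t=c; p=K@(R@np.array(X,float)+t); return p[:2]/p[2]
def tri(c1,p1,c2,p2):
    P=[c[0]@np.c_[c[1],c[2]] for c in(c1,c2)]
    X=cv2.triangulatePoints(P[0],P[1],np.array(p1,float),np.array(p2,float)); return (X[:3]/X[3]).ravel()
E
python3 - <<'E'
from h import *
a=viewer.capture('scene'); b=viewer.capture('side')
cv2.imwrite('pics/scene.png',a); cv2.imwrite('pics/side.png',b)
cv2.imwrite('pics/v1.png',cv2.resize(a,(800,600),interpolation=cv2.INTER_CUBIC))
cv2.imwrite('pics/v2.png',cv2.resize(b,(800,600),interpolation=cv2.INTER_CUBIC))
for n in('scene','side'):
    K,R,t=cam(n); print(n,K[0,0],-R.T@t,R[2])
print(ctrl.sense())
E
```

```text
pics
scene 388.6719874072676 [1099.13013091 -139.08300824  611.39055369] [-0.74535325  0.29744837 -0.59663473]
side 363.5296935746842 [ -47.11046781 -411.49515295  660.20832925] [ 0.55454766  0.5786101  -0.5980696 ]
{'time_s': 0.1, 'joints': array([ 8.90594750e-01,  3.13406434e-01,  1.49836561e+00,  3.29881554e-06,
        1.33101809e+00, -2.23385684e-01]), 'dq': array([-5.84654821e-05, -2.44126349e-03, -1.31456215e-03,  9.00077625e-04,
       -1.78675723e-03, -2.37238462e-03]), 'tau': array([ 3.56729652e-03, -4.12894499e+01, -2.60139298e+01, -2.56218266e-05,
        3.00120810e-03,  2.08561181e-05]), 'eef_pos': array([231.40382755, 470.95157751, 202.48429666]), 'ee_rot': array([ 0.68855584,  0.15972798,  0.68892755, -0.16048878]), 'force': array([0.13772781, 0.25913095, 0.30985928]), 'wrist_torque': array([ 0.01736242, -0.01349828, -0.01333415]), 'grip_width': 1.0044470351496366}
```

View pics/v1.png

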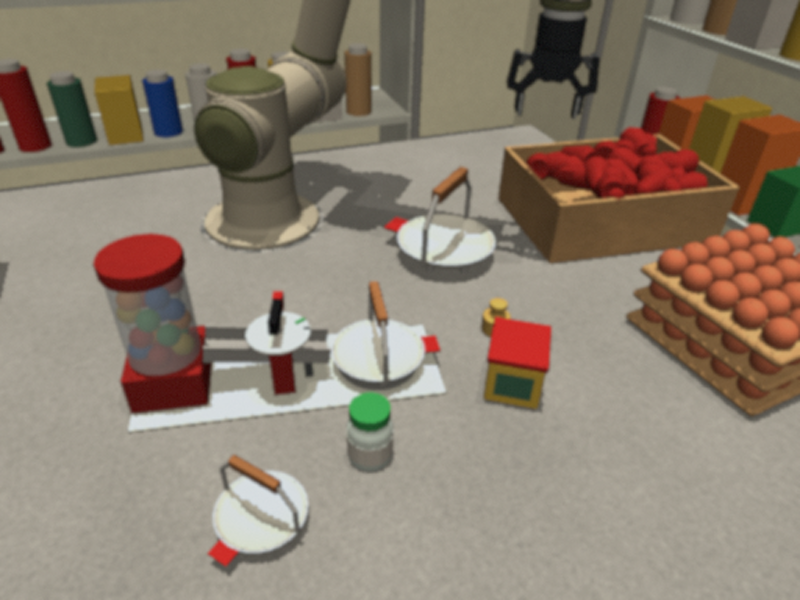

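View pics/v2.png

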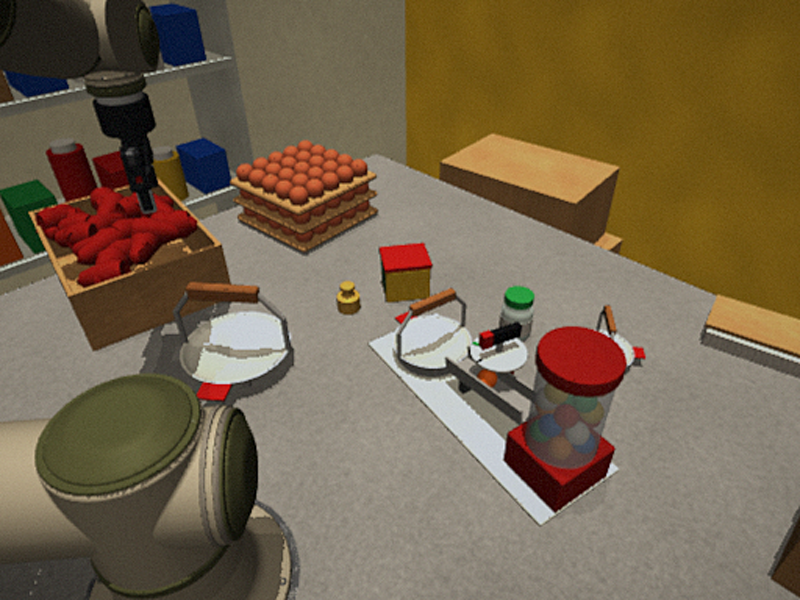

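Scene picture (in 800x600 pixels): three dishes could be taken for the one wanted. The small one is at (260,510), the large one at (445,240), and the middle one stands on the base plate at (378,350), with its tab along the chute. I choose the middle one. The valve handle is at (277,312) with its red end towards the robot. The side view shows the sweet at (487,378) behind the gate.

```bash
cat > m.py <<'E'
from h import *
S=cv2.imread('pics/scene.png'); D=cv2.imread('pics/side.png'); cs,cd=cam('scene'),cam('side')
def mask(im,lo,hi,box):
    h=cv2.cvtColor(im,cv2.COLOR_BGR2HSV); m=cv2.inRange(h,lo,hi); z=np.zeros_like(m); x0,y0,x1,y1=[int(.64*b) for b in box]; z[y0:y1,x0:x1]=m[y0:y1,x0:x1]
    return z
def blob(m):
    c=max(cv2.findContours(m,0,2)[0],key=cv2.contourArea); M=cv2.moments(c); return np.array([M['m10'],M['m01']])/M['m00'],cv2.minAreaRect(c),cv2.contourArea(c)
wood=((5,110,60),(16,220,220))
r=[]
for im,c,box in((S,cs,(355,270,395,335)),(D,cd,(400,280,465,318))):
    p,rc,a=blob(mask(im,*wood,box)); bp=cv2.boxPoints(rc); 
    e=[(bp[i]+bp[(i+1)%4])/2 for i in range(4)]; l=[np.linalg.norm(bp[i]-bp[(i+1)%4]) for i in range(4)]
    k=int(np.argmin(l)); e1,e2=sorted([e[k],e[(k+2)%4]],key=lambda q:q[1])
    r.append((p,e1,e2)); print('wood',p/.64,a,ray(c,*p,114),ray(c,*e1,114),ray(c,*e2,114))
print('tri',tri(cs,r[0][0],cd,r[1][0]))
# plate corners
for n,c,pts in(('s',cs,[(130,428),(443,392),(427,328)]),('d',cd,[(370,345),(543,523),(617,467)])):
    for p in pts: print(n,ray(c,p[0]*.64,p[1]*.64,6).round(0))
# dial
for im,c,box in((S,cs,(240,310,315,352)),(D,cd,(465,330,530,372))):
    m=mask(im,(0,0,150),(180,70,255),box); 
    c_=max(cv2.findContours(m,0,2)[0],key=cv2.contourArea); el=cv2.fitEllipse(cv2.convexHull(c_)); print('dial',np.array(el[0])/.64,np.array(el[1])/.64,ray(c,*el[0],100))
# red handle end
red=[]
for im,c,box in((S,cs,(268,285,288,306)),(D,cd,(475,325,497,352))):
    p,_,a=blob(mask(im,(0,130,60),(8,255,255),box)|mask(im,(172,130,60),(180,255,255),box)); print('red',p/.64,a,ray(c,*p,130)); red.append(p)
print('redtri',tri(cs,red[0],cd,red[1]))
for im,c,box in((S,cs,(420,330,445,358)),(D,cd,(390,305,415,325))):
    p,_,a=blob(mask(im,(0,130,60),(8,255,255),box)|mask(im,(172,130,60),(180,255,255),box)); print('tab',p/.64,a,ray(c,*p,31))
A=S[150:260,120:300]; B=D[170:270,220:360]
cv2.imwrite('pics/crop.png',np.vstack([cv2.resize(A,(490,300),interpolation=2),cv2.resize(B,(490,300),interpolation=2)]))
E
python3 m.py
```

```text
wood [377.06041667 301.05833333] 125.0 [476.35587848  79.05170459 114.        ] [430.83302136  86.69372507 114.        ] [516.10152253  71.8456773  114.        ]
wood [432.59394868 300.72803134] 183.5 [484.45036041  78.30831131 114.        ] [526.35662149  68.58482882 114.        ] [443.66211181  86.77697774 114.        ]
tri [481.48572369  76.57333104 117.46066232]
s [ 493. -261.    6.]
s [568. 144.   6.]
s [433. 177.   6.]
d [421. 164.   6.]
d [ 353. -241.    6.]
d [ 495. -263.    6.]
dial [275.65464973 328.12781334] [ 45.16774118 131.79453611] [471.08224148 -59.89138434 100.        ]
dial [505.45344353 355.22708893] [31.03311658 55.94732761] [478.2272592  -73.47529169 100.        ]
red [277.34375 295.3125 ] 20.0 [441.30199506 -48.56488415 130.        ]
red [486.48040254 338.30773305] 59.0 [459.12686203 -50.86915134 130.        ]
redtri [453.03023925 -52.31605351 137.10505966]
tab [430.75699746 343.22121501] 65.5 [494.349002   155.75724897  31.        ]
tab [400.96899225 316.96947674] 21.5 [490.98960545 159.23278543  31.        ]
```

View pics/crop.png

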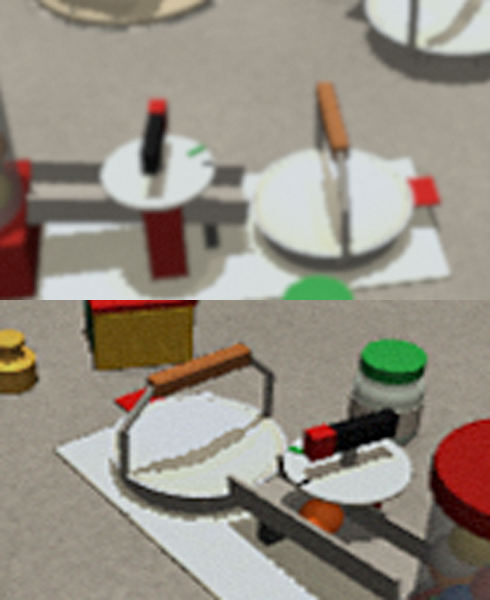

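Run:
```python
from h import *
from scipy.spatial.transform import Rotation as R
s=ctrl.sense(); q=s['ee_rot']; M=R.from_quat([q[1],q[2],q[3],q[0]]).as_matrix(); print(M.round(3)); print('jaw yaw',np.arctan2(M[1,1],M[0,1]))
c=cam('wrist'); print(-c[1].T@c[2]-s['eef_pos'],c[1].round(2))
```

```text
[[-0.001  0.441  0.897]
 [-0.001  0.897 -0.441]
 [-1.    -0.001 -0.   ]]
jaw yaw 1.1139798047560046
[-72.20932995  36.77428518 171.0648931 ] [[ 0.44  0.9  -0.  ]
 [ 0.85 -0.42  0.32]
 [ 0.28 -0.14 -0.95]]
```

Emit:
carry_out(targets=[{"x": 0.04,"y": -0.04,"z": 0.025},{"x": 0.07,"y": -0.09,"z": 0.05},{"x": 0.1,"y": -0.14,"z": 0.07},{"x": 0.125,"y": -0.19,"z": 0.08},{"x": 0.15,"y": -0.24,"z": 0.08}])

```text
invalid input at $.targets[0]: expected keys x, y, z, ax, ay, az, hand
```

Emit:
carry_out(targets=[{"x": 0.02,"y": -0.058},{"x": 0.04,"y": -0.115,"az": 0.03},{"x": 0.06,"y": -0.175,"az": 0.06},{"x": 0.075,"y": -0.23,"az": 0.09},{"x": 0.085,"y": -0.28,"az": 0.1}])

```text
invalid input at $.targets[0]: expected keys x, y, z, ax, ay, az, hand
```

Run:
```python
from h import *
s=ctrl.sense(); print(s['time_s'],s['eef_pos'],s['joints'].round(2),s['force'])
c=cam('wrist'); im=viewer.capture('wrist'); cv2.imwrite('pics/w1.png',im); np.savez('w1.npz',*c)
cv2.imwrite('pics/w1v.png',cv2.resize(im,(800,600),interpolation=2))
```

```text
0.1 [231.40382755 470.95157751 202.48429666] [ 0.89  0.31  1.5   0.    1.33 -0.22] [0.13772781 0.25913095 0.30985928]
```

View pics/w1v.png

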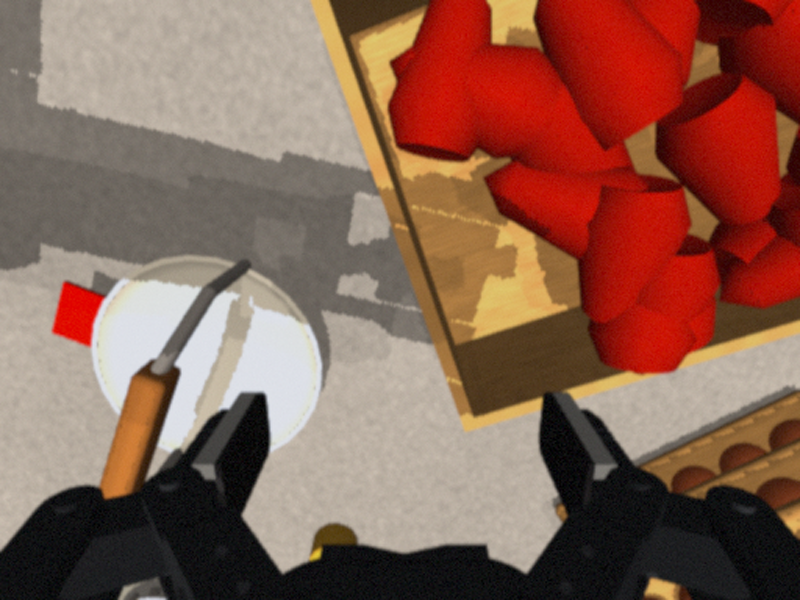

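The moves were refused because every row needs all the keys, so this picture only shows the start pose (the large dish and the box). I'll resend them with full rows.

Emit:
carry_out(targets=[{"x": 0.04,"y": -0.04,"z": 0.025,"ax": 0,"ay": 0,"az": 0,"hand": 1},{"x": 0.07,"y": -0.09,"z": 0.05,"ax": 0,"ay": 0,"az": 0,"hand": 1},{"x": 0.1,"y": -0.14,"z": 0.07,"ax": 0,"ay": 0,"az": 0,"hand": 1},{"x": 0.125,"y": -0.19,"z": 0.08,"ax": 0,"ay": 0,"az": 0,"hand": 1},{"x": 0.15,"y": -0.24,"z": 0.08,"ax": 0,"ay": 0,"az": 0,"hand": 1}])

```text
time_s: 0.78
eef_pos: [382.3, 229.5, 283.7]
ee_rot: [0.689, 0.16, 0.688, -0.16]
force: [0.8, 0.6, -0.2]
grip_width: 1.0
```

Emit:
carry_out(targets=[{"x": 0.02,"y": -0.058,"z": 0,"ax": 0,"ay": 0,"az": 0,"hand": 1},{"x": 0.04,"y": -0.115,"z": 0,"ax": 0,"ay": 0,"az": 0.03,"hand": 1},{"x": 0.06,"y": -0.17,"z": 0,"ax": 0,"ay": 0,"az": 0.06,"hand": 1},{"x": 0.075,"y": -0.225,"z": 0,"ax": 0,"ay": 0,"az": 0.09,"hand": 1},{"x": 0.085,"y": -0.28,"z": 0,"ax": 0,"ay": 0,"az": 0.1,"hand": 1}])

```text
time_s: 1.4
eef_pos: [466.7, -50.8, 282.8]
ee_rot: [0.696, 0.125, 0.696, -0.125]
force: [0.9, 0.0, 0.5]
grip_width: 1.001
```

Emit:
carry_out(targets=[{"x": 0,"y": 0,"z": 0,"ax": 0,"ay": 0,"az": 0,"hand": 1},{"x": 0,"y": 0,"z": 0,"ax": 0,"ay": 0,"az": 0,"hand": 1}])

```text
time_s: 1.65
eef_pos: [466.4, -48.5, 282.8]
ee_rot: [0.696, 0.126, 0.696, -0.125]
force: [0.4, 0.3, 0.6]
grip_width: 0.997
```

Run:
```python
from h import *
s=ctrl.sense(); print(s['time_s'],s['eef_pos'],s['joints'].round(2),s['force'])
c=cam('wrist'); im=viewer.capture('wrist'); cv2.imwrite('pics/w2.png',im); np.savez('w2.npz',*c)
cv2.imwrite('pics/w2v.png',cv2.resize(im,(800,600),interpolation=2))
```

```text
1.65 [466.41086201 -48.4744987  282.83605657] [-0.35  0.14  1.51  0.    1.49 -1.57] [0.40042027 0.25657935 0.60945833]
```

View pics/w2v.png

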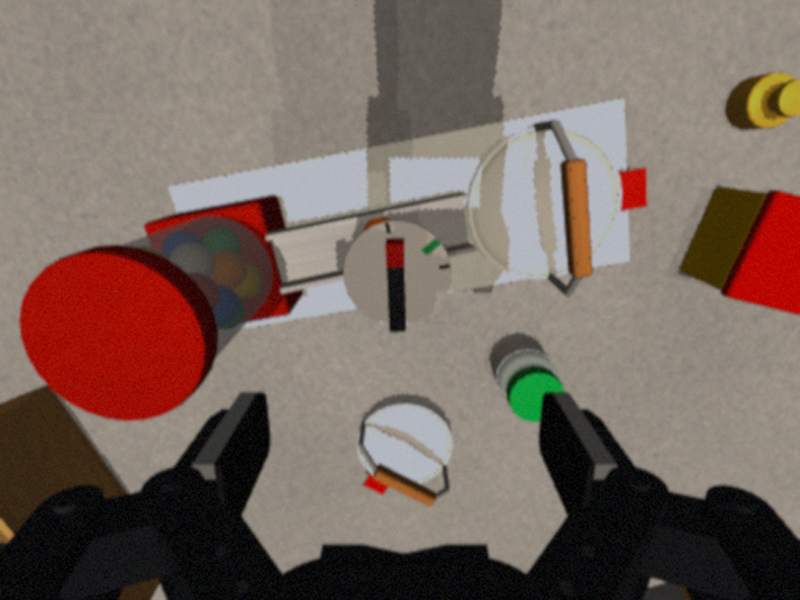

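Wrist picture (in 800x600 pixels): the valve bar runs from (395,238), its red end, to (397,331). The dial is at about (398,277), the dish handle runs from (573,160) to (582,276), the tab is at (634,189), and plate corners are at (170,186), (625,99) and (630,262).

Run:
```python
from h import *
d=np.load('w2.npz'); c=(d['arr_0'],d['arr_1'],d['arr_2']); im=cv2.imread('pics/w2.png'); f=.64
def r(u,v,z): return ray(c,u*f,v*f,z)
ang=lambda a,b: np.arctan2(*(b-a)[1::-1])
P=[r(170,186,6),r(625,99,6),r(630,262,6)]
print('plate',[p.round(1) for p in P],np.linalg.norm(P[1]-P[0]),np.linalg.norm(P[2]-P[1]),'yaw',ang(P[0],P[1])-np.pi/2,ang(P[1],P[2]))
a,b=r(395,238,141),r(397,331,141); print('bar',a,b,(a+b)/2,np.linalg.norm(a-b),ang(b,a))
g,k=r(431,247,100),r(445,267,100)
h=cv2.cvtColor(im,cv2.COLOR_BGR2HSV); z=np.zeros(im.shape[:2],np.uint8); z[int(200*f):int(345*f),int(330*f):int(460*f)]=255
L=cv2.Canny(im,40,100)&z
h1,h2=r(573,160,123),r(582,276,123); print('hoop',h1,h2,(h1+h2)/2,np.linalg.norm(h1-h2),ang(h1,h2))
print('tab',r(647,189,31))
print('dial L,R', r(343,278,100),r(452,274,100), r(398,331,100),r(395,219,100),'green',g)
rim=[r(*p,34) for p in((468,207),(622,195),(545,128),(547,281))]; print('rim',np.array(rim).round(1),np.mean(rim,0))
```

```text
plate [array([ 349.9, -234.8,    6. ]), array([423.7, 175. ,   6. ]), array([570. , 148.7,   6. ])] 416.3472555153592 148.6439050468237 yaw -0.17818118709662478 -0.1776818340307506
bar [444.76829367 -45.75168414 141.        ] [507.85221913 -68.20348304 141.        ] [476.3102564  -56.97758359 141.        ] 66.96017417114955 2.7996681755961172
hoop [440.27262822  83.52029479 123.        ] [521.3483849  69.9952393 123.       ] [480.81050656  76.75776705 123.        ] 82.19614009762918 -0.16529783605513415
tab [500.37070975 166.84958169  31.        ]
dial L,R [467.00767761 -98.22028599 100.        ] [493.59395402 -17.81937908 100.        ] [523.45397018 -73.84602919 100.        ] [438.4428433  -44.12299485 100.        ] green [467.86170589 -26.00133953 100.        ]
rim [[459.9  15.1  34. ]
 [497.  144.1  34. ]
 [420.4  95.5  34. ]
 [549.8  62.6  34. ]] [481.7790149   79.32576881  34.        ]
```

Dispenser yaw is about -0.178. The bar is at (477,-57.5) with q≈0.16, so it needs about 0.885 rad clockwise. The dish is at about (481,77.5). Sizes and the green mark agree, so I'll go down on the bar.

Emit:
carry_out(targets=[{"x": 0.011,"y": -0.009,"z": -0.03,"ax": 0,"ay": 0,"az": 0.01,"hand": 1},{"x": 0.011,"y": -0.009,"z": -0.075,"ax": 0,"ay": 0,"az": 0.01,"hand": 1},{"x": 0.011,"y": -0.009,"z": -0.12,"ax": 0,"ay": 0,"az": 0.01,"hand": 1},{"x": 0.011,"y": -0.009,"z": -0.155,"ax": 0,"ay": 0,"az": 0.01,"hand": 1},{"x": 0.011,"y": -0.009,"z": -0.171,"ax": 0,"ay": 0,"az": 0.01,"hand": 0}])

```text
time_s: 2.33
eef_pos: [476.7, -56.1, 110.4]
ee_rot: [0.696, 0.121, 0.697, -0.121]
force: [-0.4, 0.8, -0.6]
grip_width: 0.816
```

Emit:
carry_out(grip_force=30, targets=[{"x": 0,"y": 0,"z": 0,"ax": 0,"ay": 0,"az": 0,"hand": -0.3},{"x": 0,"y": 0,"z": 0,"ax": 0,"ay": 0,"az": 0,"hand": -0.6},{"x": 0,"y": 0,"z": 0,"ax": 0,"ay": 0,"az": 0,"hand": -1},{"x": 0,"y": 0,"z": 0,"ax": 0,"ay": 0,"az": 0,"hand": -1},{"x": 0,"y": 0,"z": 0,"ax": 0,"ay": 0,"az": 0,"hand": -1}])

```text
time_s: 2.95
eef_pos: [478.0, -58.0, 112.7]
ee_rot: [0.697, 0.122, 0.696, -0.122]
force: [-1.0, 0.1, 6.0]
grip_width: -0.001
```

The opening reads 0, so the grip may have missed the 12 mm bar. I'll look.

Run:
```python
from h import *
s=ctrl.sense(); print(s['time_s'],s['eef_pos'],s['force'],s['grip_width'])
a=viewer.capture('side'); b=viewer.capture('scene'); w=viewer.capture('wrist')
cv2.imwrite('pics/side3.png',a)
A=cv2.resize(a[150:280,220:380],(400,325),interpolation=2); B=cv2.resize(b[130:260,100:260],(400,325),interpolation=2)
W=cv2.resize(w,(360,270),interpolation=cv2.INTER_AREA); W=cv2.copyMakeBorder(W,0,0,0,440,0)
cv2.imwrite('pics/c3.png',np.vstack([np.hstack([A,B]),W]))
```

```text
2.95 [477.96487399 -57.99391744 112.70328291] [-0.96300781  0.0617911   5.95978962] -0.0005761325709606062
```

View pics/c3.png

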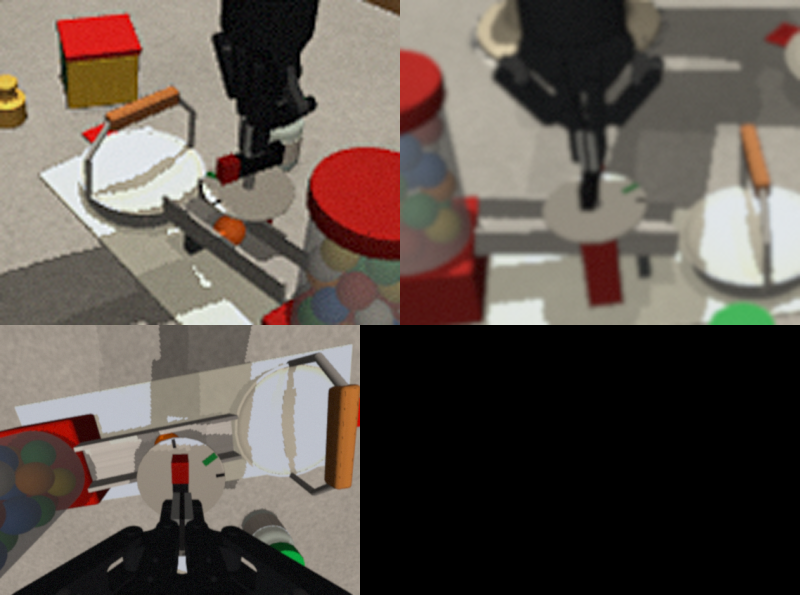

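The pads appear closed on the bar with its red end sticking out, so the opening readout must be an offset. Now I'll turn it clockwise and check.

Emit:
carry_out(targets=[{"x": 0,"y": 0,"z": 0,"ax": 0,"ay": 0,"az": -0.1,"hand": -1},{"x": 0,"y": 0,"z": 0,"ax": 0,"ay": 0,"az": -0.2,"hand": -1},{"x": 0,"y": 0,"z": 0,"ax": 0,"ay": 0,"az": -0.3,"hand": -1},{"x": 0,"y": 0,"z": 0,"ax": 0,"ay": 0,"az": -0.4,"hand": -1},{"x": 0,"y": 0,"z": 0,"ax": 0,"ay": 0,"az": -0.5,"hand": -1}])

```text
time_s: 3.72
eef_pos: [478.1, -58.0, 112.7]
ee_rot: [0.645, 0.292, 0.644, -0.292]
force: [-0.2, 0.5, 5.7]
grip_width: -0.001
```

```bash
cat > q.py <<'E'
from h import *
s=ctrl.sense(); print(s['time_s'],s['eef_pos'],s['force'].round(1),s['wrist_torque'].round(2),'jaw',s['joints'][0]-s['joints'][5],s['grip_width'])
c=cam('wrist'); w=viewer.capture('wrist'); f=cv2.cvtColor(w,cv2.COLOR_BGR2HSV)
cv2.imwrite('pics/wq.png',w)
from scipy.ndimage import label
m=((f[...,0]<6)|(f[...,0]>174))&(f[...,1]>150)&(f[...,2]>50)
l,n=label(m)
for i in range(1,n+1):
    a=(l==i).sum()
    if a>60: v,u=np.argwhere(l==i).mean(0); X=ray(c,u,v,135); print('red',a,u,v,X.round(1),'ang',np.arctan2(X[1]+58,X[0]-478.5),'q',np.pi-.178-np.arctan2(X[1]+58,X[0]-478.5))
g=(f[...,0]>50)&(f[...,0]<85)&(f[...,1]>120)&(f[...,2]>50)
l,n=label(g)
for i in range(1,n+1):
    a=(l==i).sum()
    if a>25: v,u=np.argwhere(l==i).mean(0); X=ray(c,u,v,100); print('green',a,u,v,X.round(1),np.pi-.178-np.arctan2(X[1]+58,X[0]-478.5))
E
python3 q.py
```

```text
3.725 [478.14625103 -58.02580259 112.72246064] [-0.2  0.5  5.7] [ 0.02 -0.08  0.03] jaw 0.7207074477621856 -0.0007540408839526491
red 503 474.3558648111332 7.880715705765407 [472.3  91.  135. ] ang 1.6121159550968422 q 1.351476698492951
red 1128 234.3590425531915 211.3909574468085 [455.1 -49.6 135. ] ang 2.7985065151946555 q 0.16508613839513764
red 115 124.82608695652173 213.81739130434784 [412.3 -89.  135. ] ang -2.703248763426985 q 5.666841417016778
red 1344 88.28422619047619 236.62946428571428 [ 404.7 -113.5  135. ] ang -2.496470729280787 q 5.46006338287058
red 585 152.04102564102564 271.61538461538464 [ 443.5 -108.8  135. ] ang -2.1734217799504236 q 5.137014433540217
green 162 276.82716049382714 176.1172839506173 [467.  -26.3 100. ] 1.0452668333432535
green 3093 472.26770126091174 264.5040413837698 [612.4  16.4 100. ] 2.4564148001639436
```

Run:
```python
import cv2,numpy as np
w=cv2.imread('pics/wq.png'); from h import *
b=viewer.capture('scene'); 
cv2.imwrite('pics/c4.png',np.hstack([cv2.resize(w[130:384,150:400],(400,400),interpolation=2),cv2.resize(b[110:250,120:260],(400,400),interpolation=2)]))
c=cam('wrist'); print(proj(c,[478,-58,113]),proj(c,[478,-58,141]))
```

```text
[256.70311886 230.02101276] [256.47117721 252.84241956]
```

View pics/c4.png

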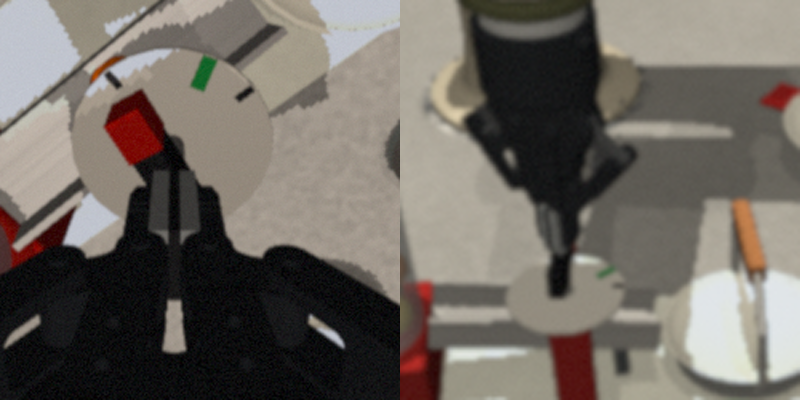

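Run:
```python
from h import *
for n in('scene','side'):
    c=cam(n)
    for z in (100,113,119,130,141,150): print(n,z,proj(c,[478,-58,z]).round(1))
c=cam('wrist');print(c[0]); print(proj(c,[478,-58,113]))
c=cam('scene')
x=lambda p:((p-[120,110])*400/140).round()
for z in (100,113,130,141,150): print(z,x(proj(c,[478,-58,z])))
ex=np.array([np.cos(2.8),np.sin(2.8)])
for k in(-32,32):
  for z in (119,141): print('bar end',k,z,x(proj(c,[478+k*ex[0],-58+k*ex[1],z])))
```

```text
scene 100 [178.  211.9]
scene 113 [177.4 206.9]
scene 119 [177.1 204.6]
scene 130 [176.6 200.3]
scene 141 [176.1 195.9]
scene 150 [175.6 192.2]
side 100 [318.  224.1]
side 113 [318.5 219.8]
side 119 [318.8 217.8]
side 130 [319.2 214.1]
side 141 [319.7 210.3]
side 150 [320.  207.2]
[[302.1834888    0.         258.46079884]
 [  0.         302.1834888  192.98859044]
 [  0.           0.           1.        ]]
[256.70311886 230.02101276]
100 [166. 291.]
113 [164. 277.]
130 [162. 258.]
141 [160. 245.]
150 [159. 235.]
bar end -32 119 [157. 300.]
bar end -32 141 [153. 275.]
bar end 32 119 [169. 243.]
bar end 32 141 [166. 218.]
```

Run:
```python
from h import *
from scipy.spatial.transform import Rotation as R
s=ctrl.sense(); q=s['ee_rot']; M=R.from_quat([q[1],q[2],q[3],q[0]]).as_matrix(); p=s['eef_pos']; c=cam('wrist')
x=lambda u:((u-[150,130])*1.6).round()
for d in(13,0,-13,-28):
    print(d,[x(proj(c,p+M[:,0]*d+M[:,2]*k+M[:,1]*j)).tolist() for k in(-11,11) for j in(-6,0,6)])
```

```text
13 [[156.0, 122.0], [171.0, 122.0], [186.0, 122.0], [157.0, 170.0], [171.0, 170.0], [185.0, 170.0]]
0 [[155.0, 134.0], [171.0, 134.0], [187.0, 134.0], [156.0, 185.0], [171.0, 185.0], [186.0, 185.0]]
-13 [[154.0, 148.0], [171.0, 148.0], [188.0, 148.0], [155.0, 202.0], [171.0, 202.0], [187.0, 202.0]]
-28 [[152.0, 166.0], [170.0, 166.0], [189.0, 166.0], [153.0, 225.0], [171.0, 225.0], [188.0, 225.0]]
```

Emit:
carry_out(targets=[{"x": 0,"y": 0,"z": 0.002,"ax": 0,"ay": 0,"az": 0,"hand": -1},{"x": 0,"y": 0,"z": 0.004,"ax": 0,"ay": 0,"az": 0,"hand": -1}])

```text
time_s: 4.08
eef_pos: [477.5, -57.8, 116.0]
ee_rot: [0.645, 0.291, 0.645, -0.29]
force: [-0.2, -0.0, -0.8]
grip_width: -0.002
```

Contact disappears after a 4 mm lift, so the shut tips were on top of something. I'll lift clear, turn back, and measure where the fingertips really are.

Emit:
carry_out(targets=[{"x": 0,"y": 0,"z": 0.03,"ax": 0,"ay": 0,"az": 0.1,"hand": -1},{"x": 0,"y": 0,"z": 0.06,"ax": 0,"ay": 0,"az": 0.25,"hand": -1},{"x": 0,"y": 0,"z": 0.06,"ax": 0,"ay": 0,"az": 0.4,"hand": -1},{"x": 0,"y": 0,"z": 0.06,"ax": 0,"ay": 0,"az": 0.5,"hand": -1},{"x": 0,"y": 0,"z": 0.06,"ax": 0,"ay": 0,"az": 0.5,"hand": -1}])

```text
time_s: 4.7
eef_pos: [477.5, -57.8, 176.0]
ee_rot: [0.696, 0.122, 0.697, -0.122]
force: [-0.1, -1.3, -0.2]
grip_width: 0.0
```

Run:
```python
from h import *
s=ctrl.sense(); p=s['eef_pos']; print(s['time_s'],p)
o=[]
for n in('scene','side'):
    c=cam(n); im=viewer.capture(n); cv2.imwrite(f'pics/tip_{n}.png',im)
    u=proj(c,p); x,y=int(u[0])-50,int(u[1])-70; 
    cr=cv2.resize(im[y:y+100,x:x+100],(400,400),interpolation=cv2.INTER_NEAREST); o.append(cr)
    cv2.drawMarker(cr,tuple(int(k) for k in (u-[x,y])*4),(255,0,255),cv2.MARKER_CROSS,14,1)
    print(n,x,y,u)
    v=proj(c,p+[0,0,28]); cv2.drawMarker(cr,tuple(int(k) for k in (v-[x,y])*4),(255,255,0),cv2.MARKER_CROSS,14,1)
cv2.imwrite('pics/c5.png',np.hstack(o))
```

```text
4.7 [477.45446466 -57.78042614 175.95173094]
scene 124 111 [174.33601217 181.2737201 ]
side 270 127 [320.92249548 197.97082917]
```

View pics/c5.png

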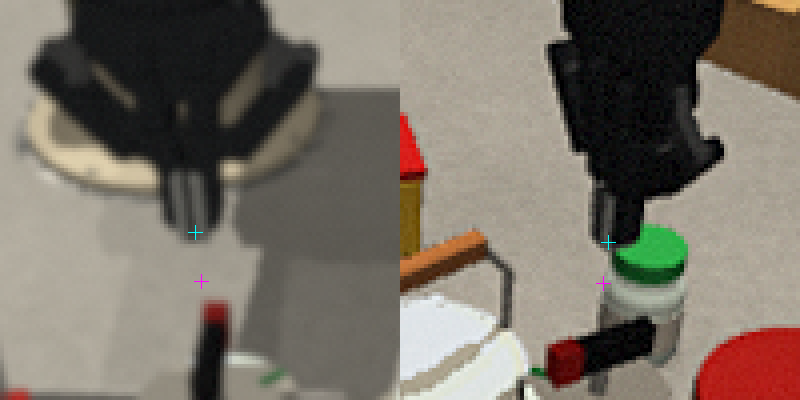

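Both outside views put the real fingertips about 28 mm behind the reported TCP, and the contact height agrees (112.7 + 28 = 141, the bar's top). I'll take tip = TCP + 28 mm and regrasp with the TCP at z = 84.

Emit:
carry_out(targets=[{"x": 0,"y": 0,"z": 0,"ax": 0,"ay": 0,"az": 0,"hand": 0.5},{"x": 0,"y": 0,"z": 0,"ax": 0,"ay": 0,"az": 0,"hand": 0.5},{"x": 0,"y": 0,"z": 0,"ax": 0,"ay": 0,"az": 0,"hand": 0.5},{"x": 0,"y": 0,"z": -0.02,"ax": 0,"ay": 0,"az": 0,"hand": 0.5},{"x": 0,"y": 0,"z": -0.045,"ax": 0,"ay": 0,"az": 0,"hand": 0.5}])

```text
time_s: 5.42
eef_pos: [477.9, -57.9, 130.8]
ee_rot: [0.697, 0.122, 0.696, -0.122]
force: [0.0, -0.8, -0.9]
grip_width: 0.752
```

Emit:
carry_out(targets=[{"x": 0,"y": 0,"z": -0.02,"ax": 0,"ay": 0,"az": 0,"hand": 0.5},{"x": 0,"y": 0,"z": -0.04,"ax": 0,"ay": 0,"az": 0,"hand": 0.5},{"x": 0,"y": 0,"z": -0.047,"ax": 0,"ay": 0,"az": 0,"hand": 0.5},{"x": 0,"y": 0,"z": -0.047,"ax": 0,"ay": 0,"az": 0,"hand": 0}])

```text
time_s: 5.92
eef_pos: [477.6, -57.9, 84.1]
ee_rot: [0.696, 0.122, 0.697, -0.122]
force: [-0.2, 0.6, 0.4]
grip_width: 0.557
```

Emit:
carry_out(grip_force=25, targets=[{"x": 0,"y": 0,"z": 0,"ax": 0,"ay": 0,"az": 0,"hand": -0.3},{"x": 0,"y": 0,"z": 0,"ax": 0,"ay": 0,"az": 0,"hand": -0.6},{"x": 0,"y": 0,"z": 0,"ax": 0,"ay": 0,"az": 0,"hand": -1},{"x": 0,"y": 0,"z": 0,"ax": 0,"ay": 0,"az": 0,"hand": -1},{"x": 0,"y": 0,"z": 0,"ax": 0,"ay": 0,"az": 0,"hand": -1}])

```text
time_s: 6.55
eef_pos: [477.5, -58.7, 84.6]
ee_rot: [0.697, 0.121, 0.696, -0.123]
force: [-4.3, -4.9, 4.0]
grip_width: 0.136
```

The opening is 0.136, about 11.6 mm, so the bar is held. Now I'll turn it clockwise by 0.88 rad.

Emit:
carry_out(targets=[{"x": 0,"y": 0,"z": 0,"ax": 0,"ay": 0,"az": -0.1,"hand": -1},{"x": 0,"y": 0,"z": 0,"ax": 0,"ay": 0,"az": -0.2,"hand": -1},{"x": 0,"y": 0,"z": 0,"ax": 0,"ay": 0,"az": -0.3,"hand": -1},{"x": 0,"y": 0,"z": 0,"ax": 0,"ay": 0,"az": -0.4,"hand": -1},{"x": 0,"y": 0,"z": 0,"ax": 0,"ay": 0,"az": -0.5,"hand": -1}])

```text
time_s: 7.18
eef_pos: [477.6, -58.6, 84.6]
ee_rot: [0.645, 0.291, 0.644, -0.292]
force: [-2.9, -4.8, 2.7]
grip_width: 0.136
```

Emit:
carry_out(targets=[{"x": 0,"y": 0,"z": 0,"ax": 0,"ay": 0,"az": -0.1,"hand": -1},{"x": 0,"y": 0,"z": 0,"ax": 0,"ay": 0,"az": -0.2,"hand": -1},{"x": 0,"y": 0,"z": 0,"ax": 0,"ay": 0,"az": -0.3,"hand": -1},{"x": 0,"y": 0,"z": 0,"ax": 0,"ay": 0,"az": -0.38,"hand": -1},{"x": 0,"y": 0,"z": 0,"ax": 0,"ay": 0,"az": -0.38,"hand": -1}])

```text
time_s: 7.8
eef_pos: [477.7, -58.5, 84.6]
ee_rot: [0.579, 0.407, 0.578, -0.407]
force: [-2.5, -4.6, 4.3]
grip_width: 0.137
```

```bash
python3 q.py
```

```text
7.8 [477.69701307 -58.50290658  84.56952065] [-2.5 -4.6  4.3] [-0.66  0.47 -0.07] jaw 0.34387711731991966 0.13747617175152393
red 1491 258.19584171696846 228.59959758551307 [470.  -34.6 135. ] ang 1.9192478373849438 q 1.0443448162048494
red 2030 121.3768472906404 289.4768472906404 [419.9 -86.  135. ] ang -2.6959994517816255 q 5.659592105371418
green 209 257.9617224880383 185.89473684210526 [466.9 -26.4 100. ] 1.0413314904612083
green 685 504.7197080291971 207.91240875912408 [599.5   7.6 100. ] 2.4667168234165966
```

The valve reads q ≈ 1.044 and the green mark 1.041, so it's on the mark. I'll release, rise, and go toward the dish.

Emit:
carry_out(targets=[{"x": 0,"y": 0,"z": 0,"ax": 0,"ay": 0,"az": 0,"hand": -0.3},{"x": 0,"y": 0,"z": 0,"ax": 0,"ay": 0,"az": 0,"hand": 0.2},{"x": 0,"y": 0,"z": 0,"ax": 0,"ay": 0,"az": 0,"hand": 0.2},{"x": 0,"y": 0,"z": 0.03,"ax": 0,"ay": 0,"az": 0,"hand": 0.2},{"x": 0,"y": 0,"z": 0.07,"ax": 0,"ay": 0,"az": 0,"hand": 0.2}])

```text
time_s: 8.48
eef_pos: [477.1, -57.6, 154.3]
ee_rot: [0.577, 0.407, 0.579, -0.407]
force: [-0.9, -0.4, 0.1]
grip_width: 0.6
```

Emit:
carry_out(targets=[{"x": 0,"y": 0,"z": 0.05,"ax": 0,"ay": 0,"az": 0.15,"hand": 0.6},{"x": 0,"y": 0,"z": 0.1,"ax": 0,"ay": 0,"az": 0.3,"hand": 1},{"x": 0,"y": 0.03,"z": 0.13,"ax": 0,"ay": 0,"az": 0.48,"hand": 1},{"x": 0,"y": 0.07,"z": 0.13,"ax": 0,"ay": 0,"az": 0.66,"hand": 1},{"x": 0,"y": 0.1,"z": 0.13,"ax": 0,"ay": 0,"az": 0.84,"hand": 1}])

```text
time_s: 9.1
eef_pos: [477.4, 43.6, 284.2]
ee_rot: [0.695, 0.134, 0.694, -0.133]
force: [-0.1, -0.2, -0.1]
grip_width: 1.0
```

Emit:
carry_out(targets=[{"x": 0,"y": 0.02,"z": 0,"ax": 0,"ay": 0,"az": 0.15,"hand": 1},{"x": 0,"y": 0.035,"z": 0,"ax": 0,"ay": 0,"az": 0.22,"hand": 1},{"x": 0,"y": 0.035,"z": 0,"ax": 0,"ay": 0,"az": 0.22,"hand": 1},{"x": 0,"y": 0.035,"z": 0,"ax": 0,"ay": 0,"az": 0.22,"hand": 1}])

```text
time_s: 9.6
eef_pos: [477.6, 76.7, 283.9]
ee_rot: [0.705, 0.059, 0.705, -0.059]
force: [-0.3, -0.5, 0.6]
grip_width: 1.002
```

Run:
```python
from h import *
s=ctrl.sense(); print(s['time_s'],s['eef_pos'],s['joints'].round(2),s['force'].round(1),'jaw',s['joints'][0]-s['joints'][5])
c=cam('wrist'); im=viewer.capture('wrist'); cv2.imwrite('pics/w6.png',im); np.savez('w6.npz',*c)
cv2.imwrite('pics/w6v.png',cv2.resize(im,(800,600),interpolation=2))
```

```text
9.6 [477.58644851  76.74594762 283.92331385] [-0.08  0.17  1.47 -0.    1.5  -1.49] [-0.3 -0.5  0.6] jaw 1.4024821007379784
```

View pics/w6v.png

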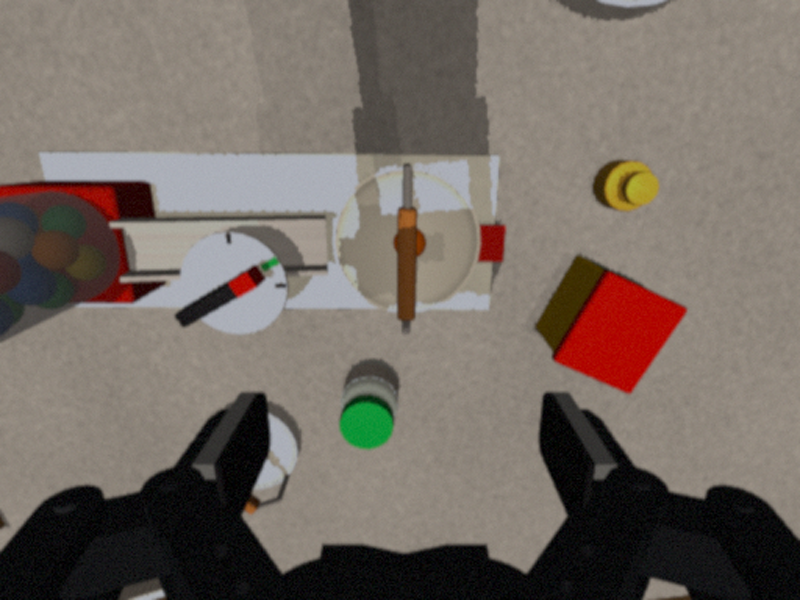

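The valve pointer is on the green mark. The sweet is in the dish under the hoop at (408,240), and the bar runs from (408,208) to (406,320). Now I'll measure the bar's pose and check that the sweet is still.

Run:
```python
from h import *
d=np.load('w6.npz'); c=(d['arr_0'],d['arr_1'],d['arr_2']); f=.64
r=lambda u,v,z: ray(c,u*f,v*f,z)
for im in(cv2.imread('pics/w6.png'),viewer.capture('wrist')):
    h=cv2.cvtColor(im,cv2.COLOR_BGR2HSV); z=np.zeros(h.shape[:2],np.uint8); z[125:212,235:285]=255
    m=cv2.inRange(h,(5,120,60),(16,255,255))&z; o=cv2.inRange(h,(4,150,60),(11,255,255))&z
    rc=cv2.minAreaRect(max(cv2.findContours(m,0,2)[0],key=cv2.contourArea)); print(rc)
    b=cv2.inRange(h,(3,150,50),(14,255,255))[140:170,245:280]; print('sweet cols',np.where(b.any(0))[0][[0,-1]]+245)
e1,e2=r(408,207,123),r(406,321,123); print(e1,e2,(e1+e2)/2,np.linalg.norm(e1-e2),np.arctan2(*(e2-e1)[1::-1]))
rim=[r(*p,34) for p in((333,240),(480,240),(407,169),(407,311))]; print(np.mean(rim,0)); print('tab',r(505,243,31))
print('sweet',r(409,241,27.5))
```

```text
((261.5, 168.5), (71.0, 19.0), 90.0)
sweet cols [252 271]
((261.5, 168.5), (71.0, 19.0), 90.0)
sweet cols [253 271]
[439.63442911  86.81587392 123.        ] [522.9014284   71.35960022 123.        ] [481.26792875  79.08773707 123.        ] 84.68937104013911 -0.18353412307459716
[481.09839836  79.44567484  34.        ]
tab [497.834164   167.21053662  31.        ]
sweet [482.07621945  81.4072225   27.5       ]
```

Emit:
carry_out(targets=[{"x": 0.0035,"y": 0.0025,"z": -0.04,"ax": 0,"ay": 0,"az": -0.015,"hand": 0.6},{"x": 0.0035,"y": 0.0025,"z": -0.08,"ax": 0,"ay": 0,"az": -0.015,"hand": 0.3},{"x": 0.0035,"y": 0.0025,"z": -0.12,"ax": 0,"ay": 0,"az": -0.015,"hand": 0.3},{"x": 0.0035,"y": 0.0025,"z": -0.145,"ax": 0,"ay": 0,"az": -0.015,"hand": 0.3},{"x": 0.0035,"y": 0.0025,"z": -0.155,"ax": 0,"ay": 0,"az": -0.015,"hand": 0.3}])

```text
time_s: 10.32
eef_pos: [480.6, 79.3, 127.9]
ee_rot: [0.703, 0.065, 0.705, -0.065]
force: [-0.4, 0.8, 1.2]
grip_width: 0.646
```

Emit:
carry_out(targets=[{"x": 0,"y": 0,"z": -0.015,"ax": 0,"ay": 0,"az": 0,"hand": 0.3},{"x": 0,"y": 0,"z": -0.035,"ax": 0,"ay": 0,"az": 0,"hand": 0.3},{"x": 0,"y": 0,"z": -0.053,"ax": 0,"ay": 0,"az": 0,"hand": 0.3},{"x": 0,"y": 0,"z": -0.062,"ax": 0,"ay": 0,"az": 0,"hand": 0.3},{"x": 0,"y": 0,"z": -0.062,"ax": 0,"ay": 0,"az": 0,"hand": 0.1}])

```text
time_s: 10.95
eef_pos: [481.1, 79.6, 66.9]
ee_rot: [0.704, 0.064, 0.704, -0.064]
force: [0.4, 0.1, -0.9]
grip_width: 0.551
```

Run:
```python
from h import *
s=ctrl.sense(); print(s['time_s'],s['eef_pos'],'jaw',s['joints'][0]-s['joints'][5],s['force'],s['grip_width'])
a=viewer.capture('scene'); b=viewer.capture('side')
cv2.imwrite('pics/c7.png',np.hstack([cv2.resize(a[130:260,180:310],(400,400),interpolation=2),cv2.resize(b[140:260,220:340],(400,400),interpolation=2)]))
```

```text
10.95 [481.13085542  79.63453219  66.93487716] jaw 1.388884507479689 [ 0.35520785  0.08028417 -0.90327678] 0.5506083748566882
```

View pics/c7.png

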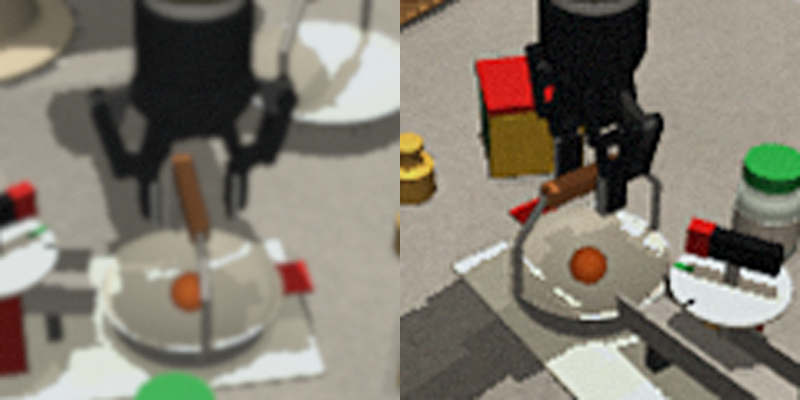

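The fingers straddle the wooden bar and the sweet rests in the dish. I'll close gently and then lift slowly.

Emit:
carry_out(grip_force=40, targets=[{"x": 0,"y": 0,"z": 0,"ax": 0,"ay": 0,"az": 0,"hand": -0.1},{"x": 0,"y": 0,"z": 0,"ax": 0,"ay": 0,"az": 0,"hand": -0.3},{"x": 0,"y": 0,"z": 0,"ax": 0,"ay": 0,"az": 0,"hand": -0.45},{"x": 0,"y": 0,"z": 0,"ax": 0,"ay": 0,"az": 0,"hand": -0.55},{"x": 0,"y": 0,"z": 0,"ax": 0,"ay": 0,"az": 0,"hand": -0.62}])

```text
time_s: 11.68
eef_pos: [481.1, 79.6, 67.0]
ee_rot: [0.704, 0.064, 0.704, -0.064]
force: [0.1, -1.2, 0.9]
grip_width: 0.195
```

Emit:
carry_out(targets=[{"x": 0,"y": 0,"z": 0,"ax": 0,"ay": 0,"az": 0,"hand": -0.68},{"x": 0,"y": 0,"z": 0,"ax": 0,"ay": 0,"az": 0,"hand": -0.8},{"x": 0,"y": 0,"z": 0,"ax": 0,"ay": 0,"az": 0,"hand": -1},{"x": 0,"y": 0,"z": 0,"ax": 0,"ay": 0,"az": 0,"hand": -1},{"x": 0,"y": 0,"z": 0,"ax": 0,"ay": 0,"az": 0,"hand": -1}])

```text
time_s: 12.3
eef_pos: [481.0, 79.7, 66.9]
ee_rot: [0.704, 0.064, 0.704, -0.064]
force: [0.4, 0.5, -2.0]
grip_width: 0.152
```

Emit:
carry_out(targets=[{"x": 0,"y": 0,"z": 0.001,"ax": 0,"ay": 0,"az": 0,"hand": -1},{"x": 0,"y": 0,"z": 0.003,"ax": 0,"ay": 0,"az": 0,"hand": -1},{"x": 0,"y": 0,"z": 0.006,"ax": 0,"ay": 0,"az": 0,"hand": -1},{"x": 0,"y": 0,"z": 0.01,"ax": 0,"ay": 0,"az": 0,"hand": -1},{"x": 0,"y": 0,"z": 0.014,"ax": 0,"ay": 0,"az": 0,"hand": -1}])

```text
time_s: 12.92
eef_pos: [481.1, 79.7, 81.4]
ee_rot: [0.704, 0.064, 0.704, -0.064]
force: [-1.1, 0.3, -2.1]
grip_width: 0.156
```

Emit:
carry_out(targets=[{"x": 0,"y": 0,"z": 0.005,"ax": 0,"ay": 0,"az": 0,"hand": -1},{"x": 0,"y": 0,"z": 0.011,"ax": 0,"ay": 0,"az": 0,"hand": -1},{"x": 0,"y": 0,"z": 0.018,"ax": 0,"ay": 0,"az": 0,"hand": -1},{"x": 0,"y": 0,"z": 0.025,"ax": 0,"ay": 0,"az": 0,"hand": -1},{"x": 0,"y": 0,"z": 0.032,"ax": 0,"ay": 0,"az": 0,"hand": -1}])

```text
time_s: 13.55
eef_pos: [481.1, 79.7, 113.5]
ee_rot: [0.704, 0.064, 0.704, -0.064]
force: [0.7, -0.2, -2.6]
grip_width: 0.16
```

Emit:
carry_out(targets=[{"x": 0,"y": 0,"z": 0.007,"ax": 0,"ay": 0,"az": 0,"hand": -1},{"x": 0,"y": 0,"z": 0.014,"ax": 0,"ay": 0,"az": 0,"hand": -1},{"x": 0,"y": 0,"z": 0.022,"ax": 0,"ay": 0,"az": 0,"hand": -1},{"x": 0,"y": 0,"z": 0.029,"ax": 0,"ay": 0,"az": 0,"hand": -1},{"x": 0,"y": 0,"z": 0.034,"ax": 0,"ay": 0,"az": 0,"hand": -1}])

```text
time_s: 14.18
eef_pos: [481.1, 79.7, 147.5]
ee_rot: [0.704, 0.064, 0.704, -0.064]
force: [-0.0, -0.2, -1.2]
grip_width: 0.157
```

Run:
```python
from h import *
s=ctrl.sense(); print(s['time_s'],s['eef_pos'],'jaw',s['joints'].round(2),s['force'],s['grip_width'])
a=viewer.capture('scene'); b=viewer.capture('side')
cv2.imwrite('pics/c8.png',np.hstack([cv2.resize(a[100:260,170:330],(400,400),interpolation=2),cv2.resize(b[110:270,200:360],(400,400),interpolation=2)]))
```

```text
14.175 [481.14094269  79.67025499 147.49629313] jaw [-0.08  0.28  1.69 -0.    1.17 -1.47] [-0.0142576  -0.18779049 -1.24812589] 0.15667512895089725
```

View pics/c8.png

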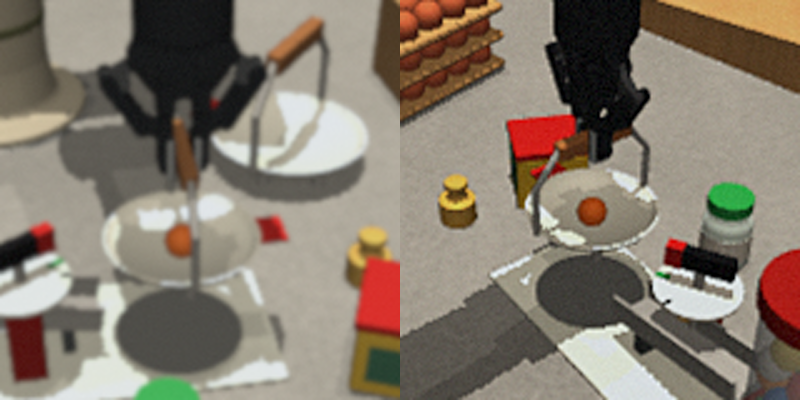

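Lifted about 80 mm and level, with the sweet in the middle and its spot uncovered. Now a slow clockwise turn of 1.564 rad in all.

Emit:
carry_out(targets=[{"x": 0,"y": 0,"z": 0,"ax": 0,"ay": 0,"az": -0.02,"hand": -1},{"x": 0,"y": 0,"z": 0,"ax": 0,"ay": 0,"az": -0.06,"hand": -1},{"x": 0,"y": 0,"z": 0,"ax": 0,"ay": 0,"az": -0.12,"hand": -1},{"x": 0,"y": 0,"z": 0,"ax": 0,"ay": 0,"az": -0.2,"hand": -1},{"x": 0,"y": 0,"z": 0,"ax": 0,"ay": 0,"az": -0.29,"hand": -1}])

```text
time_s: 14.9
eef_pos: [480.9, 79.7, 146.7]
ee_rot: [0.687, 0.166, 0.687, -0.167]
force: [-0.9, -0.1, -1.4]
grip_width: 0.158
```

Emit:
carry_out(targets=[{"x": 0,"y": 0,"z": 0,"ax": 0,"ay": 0,"az": -0.09,"hand": -1},{"x": 0,"y": 0,"z": 0,"ax": 0,"ay": 0,"az": -0.18,"hand": -1},{"x": 0,"y": 0,"z": 0,"ax": 0,"ay": 0,"az": -0.27,"hand": -1},{"x": 0,"y": 0,"z": 0,"ax": 0,"ay": 0,"az": -0.36,"hand": -1},{"x": 0,"y": 0,"z": 0,"ax": 0,"ay": 0,"az": -0.45,"hand": -1}])

```text
time_s: 15.52
eef_pos: [480.9, 79.7, 146.7]
ee_rot: [0.632, 0.316, 0.633, -0.316]
force: [-0.4, 0.3, -2.2]
grip_width: 0.156
```

Emit:
carry_out(targets=[{"x": 0,"y": 0,"z": 0,"ax": 0,"ay": 0,"az": -0.09,"hand": -1},{"x": 0,"y": 0,"z": 0,"ax": 0,"ay": 0,"az": -0.18,"hand": -1},{"x": 0,"y": 0,"z": 0,"ax": 0,"ay": 0,"az": -0.27,"hand": -1},{"x": 0,"y": 0,"z": 0,"ax": 0,"ay": 0,"az": -0.36,"hand": -1},{"x": 0,"y": 0,"z": 0,"ax": 0,"ay": 0,"az": -0.45,"hand": -1}])

```text
time_s: 16.15
eef_pos: [480.9, 79.7, 146.7]
ee_rot: [0.546, 0.449, 0.547, -0.449]
force: [-0.3, -0.2, -1.9]
grip_width: 0.157
```

Emit:
carry_out(targets=[{"x": 0,"y": 0,"z": 0,"ax": 0,"ay": 0,"az": -0.09,"hand": -1},{"x": 0,"y": 0,"z": 0,"ax": 0,"ay": 0,"az": -0.18,"hand": -1},{"x": 0,"y": 0,"z": 0,"ax": 0,"ay": 0,"az": -0.26,"hand": -1},{"x": 0,"y": 0,"z": 0,"ax": 0,"ay": 0,"az": -0.32,"hand": -1},{"x": 0,"y": 0,"z": 0,"ax": 0,"ay": 0,"az": -0.36,"hand": -1}])

```text
time_s: 16.77
eef_pos: [480.9, 79.7, 146.7]
ee_rot: [-0.457, -0.539, -0.458, 0.539]
force: [0.1, -0.7, -2.5]
grip_width: 0.152
```

Emit:
carry_out(targets=[{"x": 0,"y": 0,"z": 0,"ax": 0,"ay": 0,"az": -0.01,"hand": -1},{"x": 0,"y": 0,"z": 0,"ax": 0,"ay": 0,"az": -0.014,"hand": -1},{"x": 0,"y": 0,"z": 0,"ax": 0,"ay": 0,"az": -0.014,"hand": -1},{"x": 0,"y": 0,"z": 0,"ax": 0,"ay": 0,"az": -0.014,"hand": -1},{"x": 0,"y": 0,"z": 0,"ax": 0,"ay": 0,"az": -0.014,"hand": -1}])

```text
time_s: 17.4
eef_pos: [481.1, 79.7, 147.0]
ee_rot: [0.454, 0.542, 0.454, -0.542]
force: [1.4, -0.5, -3.2]
grip_width: 0.156
```

Run:
```python
from h import *
s=ctrl.sense(); print(s['time_s'],s['eef_pos'],'jaw',s['joints'][0]-s['joints'][5],s['ee_rot'],s['force'],s['grip_width'])
cs,cd=cam('scene'),cam('side')
a=viewer.capture('scene'); b=viewer.capture('side')
A=a[100:260,170:330]; B=b[110:270,200:360]
cv2.imwrite('pics/fs.png',a); cv2.imwrite('pics/fd.png',b)
cv2.imwrite('pics/c9.png',np.hstack([cv2.resize(A,(400,400),interpolation=2),cv2.resize(B,(400,400),interpolation=2)]))
def blobs(im,lo,hi,off):
    h=cv2.cvtColor(im,cv2.COLOR_BGR2HSV); n,_,st,ce=cv2.connectedComponentsWithStats(cv2.inRange(h,lo,hi))
    return [((ce[i]+off).round(1).tolist(),int(st[i,4])) for i in range(1,n) if st[i,4]>25]
for n,im,o in(('scene',A,(170,100)),('side',B,(200,110))):
    print(n,'red',blobs(im,(0,170,70),(3,255,255),o),blobs(im,(174,150,70),(180,255,255),o)); print(n,'orange',blobs(im,(6,150,90),(12,255,255),o))
for n,c in(('scene',cs),('side',cd)):
    print(n,'pred sweet',proj(c,[481,79,108]),'tab',proj(c,[481+78*np.cos(-.178),79+78*np.sin(-.178),112]))
```

```text
17.4 [481.08563467  79.66992269 146.99449792] jaw -0.17492829782247948 [ 0.45440296  0.54177202  0.45441649 -0.54176257] [ 1.3630172  -0.45877478 -3.21335279] 0.1558975832184106
scene red [([187.1, 194.3], 58), ([321.9, 218.8], 424), ([248.5, 218.4], 127), ([180.6, 238.7], 266)] []
scene orange [([242.4, 195.8], 113)]
side red [([252.4, 164.2], 263), ([265.4, 167.1], 49), ([301.1, 183.0], 58), ([309.4, 210.6], 57), ([353.0, 224.7], 369)] []
side orange [([209.6, 114.5], 224), ([204.0, 133.2], 26), ([276.1, 194.5], 98)]
scene pred sweet [242.00950861 196.18013546] tab [248.30788312 218.49861676]
side pred sweet [275.65227129 194.85241474] tab [300.11545099 183.21003642]
```

View pics/c9.png

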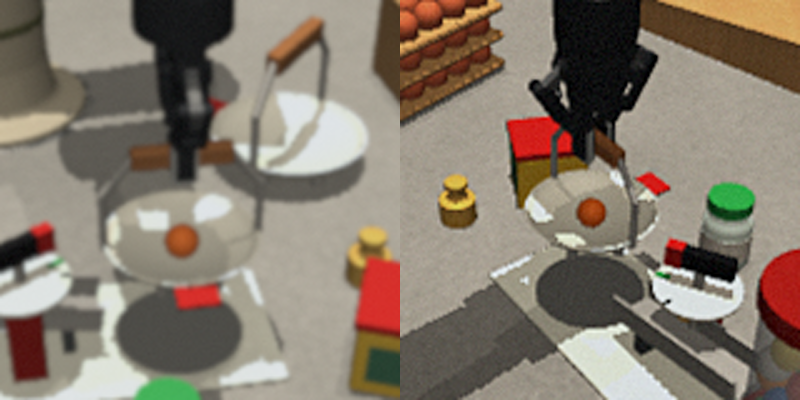

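The sweet and the tab are both within about 1 px of their predicted places in the two views, and the dish is level, still and held. I'll hand it in.

```bash
python3 -c "
from rig import finish_job; print(finish_job())"
```

```text
the job is handed in; nothing more can be done
None
```

The job was carried out as asked and handed in at about 17.5 s. No verdict was reported.

- **Valve:** I turned the handle to about 1.044 rad. The green mark measured 1.041 rad from the same view, and the handle was left there.
- **Dish and sweet:** The sweet rolled down and settled in the middle of the middle-sized dish. I took the dish by its hoop handle, lifted it about 80 mm straight up and turned it about 1.56 rad clockwise.
- **Last checks:** Before hand-in, the tab and the sweet were within about 1 px of their predicted places in both outside views. That puts the tab square to the chute on the customer's side. The tool was upright, the grip read 0.156 (about 13 mm) and the dish looked level. The jar, tub and weight looked untouched in the last pictures.

**What failed or disagreed:**
- The first two move calls were refused because their rows lacked keys.
- The first valve grasp missed. The fingertips really end about 28 mm behind the reported TCP, so they shut on top of the bar, pressing with about 6 N. Turning them there did not move the valve. I measured the offset in two views, and the regrasp worked.

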